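Set the stroke of a hand-cranked gas doser and give three doses

TASK

Set the calibration-gas doser to the next dose size: lift its stroke stop out of its notch, shift it one notch farther from the crank and seat it fully in that notch. Then turn the crank clockwise (seen from above) until its pointed nose comes to the index fin, and from there give it exactly three full turns more, stopping with the nose at the fin again; do not overrun the third turn. Leave the things around the doser where they stand.

Things in the scene. Friction and masses are not known exactly. Their poses are not given: they have to be found in the camera images.
- doser: Hand-cranked gas doser fixed to the worktop: aluminium base plate 130 x 340 mm (x, y); at its -y end a white drum (124 mm diameter, top 85 mm above the worktop) with the crank; on its +y side a steel barrel between two comb rails. Origin: centre of the plate's underside, on the worktop; x away from the index fin's side, y along the rails from the crank to the far end, z up.
- new_notch (a point): Where the stop must go: midway between the two rails at the notch floors, 70 mm above the worktop (doser x = 0, y = 103 mm); axes as the doser's. Rails: x = -32 and +32 mm, 10 mm thick, four notch pairs at y = 35, 69, 103, 137 mm, floors flat and 20 mm wide, teeth 14 mm wide with roof-shaped tops that peak 17 mm above the floors.
- stroke_stop: Loose dark steel stop, 160 g: a cross bar 90 x 14 x 16 mm (x, y, z) lying across both rails in a notch pair, with an upright grip tab 36 x 12 x 44 mm on its middle. Origin: centre of the bar's underside; x along the bar, z up; the tab spans z = 16 to 60 mm. It starts in the second notch pair from the crank (doser y = 69 mm), x axis along the doser's.
- crank_axis (a point): Point on the crank's upright turning axis (doser x = 0, y = -85 mm), 140 mm above the worktop, the height of the middle of the handle.
- crank_grip (a point): Middle of the crank's grey upright handle, 140 mm above the worktop: a cylinder 24 mm thick, 109 to 167 mm above the worktop, 55 mm from the crank axis. It spins freely on its own pin, so a fixed grip can lead it round. The flat crank arm under it (95 to 105 mm above the worktop) ends in a pointed nose 69 mm from the axis.
- index_fin (a point): Top of the index fin, a small upright steel fin 6 mm wide on the rim of the drum, 76 mm from the crank axis on the doser's -x side (the side towards the robot), 102 mm above the worktop. It stands outside the nose's path and does not stop the crank.
- crank (a joint): Angle of the crank in rad, growing clockwise seen from above, counted on over all turns: 0 when the nose first points at the index fin, 6.283 one turn later. It starts between -2.4 and -0.6, so short of the fin. It has no stops or detents, turns with about 1 N at the handle and stays where it is left.
- beaker: Bystander: 100 ml glass beaker, 57 mm wide, 72 mm high, standing behind the doser. Origin: centre of its underside.
- septa_jar: Bystander: small jar with a lid, 39 mm wide, 47 mm high, behind the doser. Origin: centre of its underside.
- ferrule_tin: Bystander: flat round tin, 55 mm wide, 18 mm high, in front of the doser. Origin: centre of its underside.
- reagent_bottle: Bystander: clear screw-cap reagent bottle, 54 mm wide, 108 mm high, behind the doser. Origin: centre of its underside.
Not all that is in view belongs to the job. Of the things that look like the stroke_stop, the smaller one is meant.

How it is judged:
By the outcome, as a careful person would: the job done as asked, in the order asked, and still so for the second after the job is handed in, with the robot touching nothing.
It also fails if it takes over 72 s, if anything falls off the work surface, if the arm or the gripper's body presses on something with over 40 N, if the wrist force passes 120 N, or if a joint passes its speed limit or range.

ROBOT

A 6-joint arm with a two-finger parallel gripper is mounted at the origin on a cart in front of the work surface, level with it; the furniture and walls round the work are solid. World frame = base frame: x ahead of the robot, y to its left, z up, the work surface at z = 0. Lengths are in mm, angles in rad, forces in N, time in s.
With the tool pointing down it reaches from about 200 to 875 mm from the base axis. Payload 3.4 kg.
Tool frame: the origin (TCP) lies at the very end of the fingers, on their centre line; the grasp point (between the pads) lies 19 mm behind it (robot.hold_point_z is the z of the grasp point in the tool frame, in mm); z points along the fingers, y is the line along which they close (so a half turn about z gives the same grasp; the last joint's range is limited). The gripper opens to 94 mm and grips with 3 to 60 N. Pads are 16 mm wide; open, the fingers measure 119 mm over their backs; the gripper's body (75 mm by 177 mm) begins 78 mm behind the grasp point.
Start: joints at [1.082, 0.276, 1.505, -0, 1.361, -0.121], TCP at [206.769, 536.574, 205.493] pointing down, gripper open.
Joint ranges: [-2.89, 2.89], [-0.75, 2.08], [0.22, 2.7], [-1.18, 4.32], [0.11, 2.71], [-2.7, 2.7]. Speed limits (rad/s): [2.57, 2.57, 3.14, 3.14, 3.14, 3.14].

INTERFACE

Orientations are given as a unit quaternion [w, x, y, z].
In Python, from plant import robot gives the robot as it stands.
- The arm moves only by the tool carry_out, never from a script. Its argument "commands" is a list of rows, each an object of numbers: "tx", "ty", "tz": the shift along the world's x, y, z in m; "yaw": the turn about the world's z in degrees. In form: [{"tx": .., "ty": .., "tz": .., "yaw": ..}, ...]. A call has 1 to 12 rows; each row shifts and turns the commanded pose from where the row before left it; what a row does not reach is not made up. A row lasts 1/10 s, in which the tool goes at most 50 mm and 8.59 degrees, less where a joint would pass 70% of its speed; a pose out of reach is approached as far as the arm can. A call with a gripper value outside its range is refused whole. "gripper" is the finger opening in m, from 0 to 0.094, set as the call begins (left out, the last holds). The fingers move at their own pace and stop on an object; the grip force is fixed at half the most. Time passes only in rows, so rows that do not move let the fingers close. It gives the time, the measured TCP pose, the force, the opening and the grip force at its end, in the units of the state.
- robot.state(): the state, without advancing time (a new reading comes with each control period).
- robot.capture(name): name is "scene" or "side" or "wrist"; returns the picture (400x640x3 uint8, red, green, blue); there is no depth.
- robot.get_calibration(name): a dict with "mtx" (3x3 intrinsics, pixels), "rvec" (rotation vector, rad) and "tvec" (3), from world to camera coordinates, as OpenCV has them. Camera axes: x right, y down, z forward; pixel columns grow to the right and rows downward; lengths in mm; the calibration is good to about 2 mm. The wrist camera is an equidistant fisheye: a pixel r from the principal point sees the ray r / f radians off the axis. A picture is of the moment at which its call begins: read the wrist's pose just before it. get_calibration takes no time and is no camera call; for the wrist camera it gives the pose at the moment of the call.
- robot.job_done(): hands the job in; it is judged then, once.
The state is a dict: "time": time; "joints": joint angles; "qvel": joint speeds; "effort": joint torques, N m; "eef_pos": TCP position; "tcp_rot": TCP orientation; "ft_force": force on the tool from outside, world axes, zero at the start; "moment": the same for the moment, N m; "opening": opening from 0.0 (shut) to 1.0 (fully open); "finger_force": force on a finger pad.
Only numpy, scipy, OpenCV 4.12 (cv2) and the standard library are available. Lean on these libraries where they do the work, as an engineer would, in place of code of your own. Each camera call takes 0.05 s, during which the arm holds its last target. There are 200 camera calls.

## Working session

There is one attempt and no reset: what is moved stays moved. The work goes in short steps, Python scripts to look and compute and a tool call to move; the robot and the scene stay as the last step left them, time stands still between calls to the robot, and variables do not carry over. Pictures are saved under pics/ and viewed, at most 10 in all, crops included, and the job is handed in when it is done.

Besides the shell and the picture viewer there is one more tool, called after "Emit:" by a JSON object that holds its "name" and its "arguments", one argument or row to a line. carry_out: Moves the arm, as the interface text tells. Its arguments: {"type":"object","properties":{"commands":{"type":"array"},"gripper":{"type":"number"}},"required":["commands"]}

```bash
mkdir -p pics; ls; python3 - <<'E'
from plant import robot
import cv2
for n in ("scene","side"):
    im=robot.capture(n); cv2.imwrite(f"pics/{n}0.png",im[:,:,::-1])
    c=robot.get_calibration(n); print(n,c)
s=robot.state(); print(s)
E
```

```text
pics
scene {'mtx': array([[396.3790158 ,   0.        , 316.13486899],
       [  0.        , 396.3790158 , 197.47769254],
       [  0.        ,   0.        ,   1.        ]]), 'rvec': array([ 1.79053671, -1.08336651,  0.69542881]), 'tvec': array([-221.9941375 ,  347.52198455,  408.67967925])}
side {'mtx': array([[506.30489138,   0.        , 320.96906904],
       [  0.        , 506.30489138, 197.9359352 ],
       [  0.        ,   0.        ,   1.        ]]), 'rvec': array([ 0.12225994, -2.59629729,  1.67383346]), 'tvec': array([ 593.60630021,  120.81955691, 1197.30825728])}
{'time': 0.1, 'joints': array([ 1.08201261e+00,  2.76512291e-01,  1.50593284e+00, -6.09915435e-05,
        1.36068995e+00, -1.21000848e-01]), 'qvel': array([-0.00089492,  0.00051569, -0.00183256, -0.00067477, -0.0015258 ,
       -0.00140616]), 'effort': array([ 3.14838187e-03, -4.05457377e+01, -2.37778419e+01,  7.02475011e-02,
        2.99599045e-02, -3.54663644e-05]), 'eef_pos': array([206.54326707, 536.11638328, 204.73169662]), 'tcp_rot': array([-2.03067127e-04,  1.82850442e-01,  9.83140438e-01, -7.44599842e-04]), 'ft_force': array([0.19077793, 0.3764224 , 0.31077747]), 'moment': array([ 0.03804776,  0.00284162, -0.01283996]), 'finger_force': 0.0, 'opening': 0.9976704812299673}
```

View pics/scene0.png

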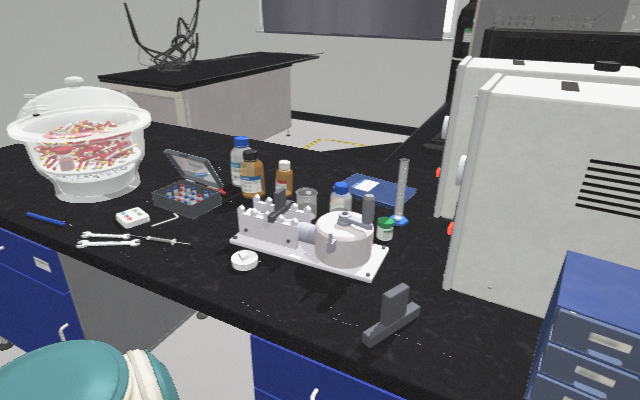

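View pics/side0.png

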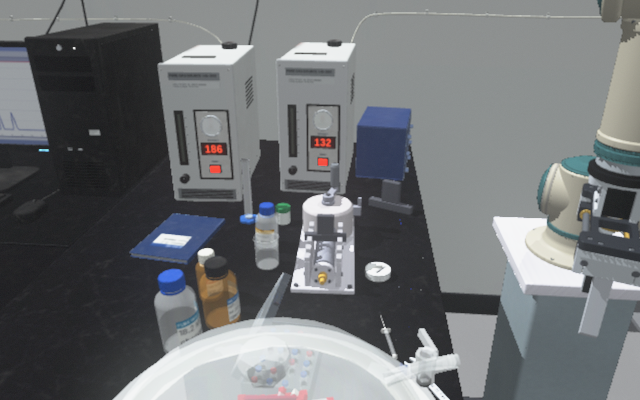

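The scene view shows the doser: plate corners are near (231,240), (376,277) and (387,247), with the drum at (343,240) and the stop's tab near (280,195). The decoy stop is at (392,315). In the side view the plate's far corners are at (295,288) and (354,289), with the drum top at (328,207) and the stop at (325,228).

```bash
cat > h.py <<'E'
import numpy as np, cv2
from plant import robot
def ray(c,uv,fish=False):
    R=cv2.Rodrigues(np.array(c["rvec"]))[0]; K=c["mtx"]
    x=(np.array(uv,float)-K[:2,2])/[K[0,0],K[1,1]]
    if fish:
        t=np.linalg.norm(x); d=np.array([*(x/t*np.sin(t)),np.cos(t)])
    else: d=np.array([*x,1.])
    return -R.T@np.ravel(c["tvec"]), R.T@d
def onz(c,uv,z,fish=False):
    o,d=ray(c,uv,fish); return o+d*(z-o[2])/d[2]
def proj(c,P,fish=False):
    R=cv2.Rodrigues(np.array(c["rvec"]))[0]; p=(R@np.atleast_2d(P).T).T+np.ravel(c["tvec"]); K=c["mtx"]
    if fish:
        r=np.linalg.norm(p[:,:2],axis=1); t=np.arctan2(r,p[:,2]); q=p[:,:2]*(t/r)[:,None]
    else: q=p[:,:2]/p[:,2:]
    return q*[K[0,0],K[1,1]]+K[:2,2]
E
python3 - <<'E'
from h import *
s=robot.get_calibration("scene"); d=robot.get_calibration("side")
for uv in [(231,240),(376,277),(387,247)]: print("scene",onz(s,uv,8))
for uv in [(295,288),(354,289)]: print("side",onz(d,uv,8))
print("drum",onz(d,(328,207),85)); print("fin-ish", onz(d,(358,206),100))
w=robot.get_calibration("wrist"); print(w)
a=cv2.resize(robot.capture("scene")[180:290,225:395],None,fx=4,fy=4,interpolation=2)[:,:,::-1]
b=cv2.resize(robot.capture("side")[155:300,285:370],None,fx=4,fy=4,interpolation=2)[:,:,::-1]
cv2.imwrite("pics/a1.png",a)
cv2.imwrite("pics/b1.png",b)
E
```

```text
scene [509.75506212 232.18548726   8.        ]
scene [ 535.49854927 -108.58012874    8.        ]
scene [651.71332989 -93.52438469   8.        ]
side [627.79942084 232.40178303   8.        ]
side [507.42294277 224.53198659   8.        ]
drum [579.18940598   2.4216303   85.        ]
fin-ish [507.61017101  21.85581986 100.        ]
{'mtx': array([[309.70691629,   0.        , 318.80732975],
       [  0.        , 309.70691629, 201.91138198],
       [  0.        ,   0.        ,   1.        ]]), 'rvec': array([-2.41980472, -1.66164445, -0.19946181]), 'tvec': array([-573.85161411,  -24.30053248,  388.98070755])}
```

View pics/b1.png

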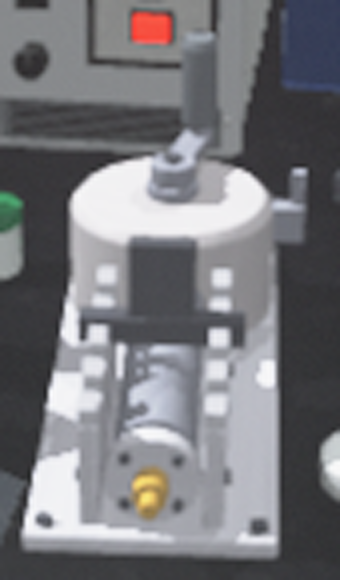

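View pics/a1.png

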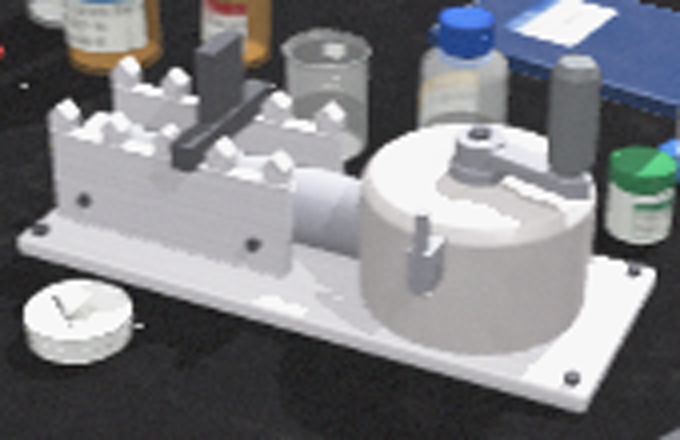

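In the zooms the tab top is at crop (219,42) in the scene view and (163,240) in the side view. The fin top is at (422,217) and (299,170), and the handle top at (575,62) and (199,37). I'll fit the doser pose and crank angle from these.

```bash
cat > fit.py <<'E'
from h import *
from scipy.optimize import least_squares
s=robot.get_calibration("scene"); d=robot.get_calibration("side")
def S(u,v): return np.array([u/4+225,v/4+180])
def D(u,v): return np.array([u/4+285,v/4+155])
H=None
obs=[(s,S(219,42),(0,69,130)),(d,D(163,240),(0,69,130)),(d,D(243,314),(-45,76,86)),(d,D(80,313),(45,76,86)),
(s,S(174,149),(-45,76,86)),(s,S(585,408),(-65,-170,0)),(s,S(20,252),(-65,170,0)),(d,D(22,552),(65,170,0)),(d,D(280,554),(-65,170,0)),
(s,S(422,217),(-76,-85,102)),(d,D(299,170),(-76,-85,102)),(s,S(575,62),H),(d,D(199,37),H)]
def W(p,q):
    c,n=np.cos(p[2]),np.sin(p[2]); return np.array([p[0]+c*q[0]-n*q[1],p[1]+n*q[0]+c*q[1],q[2]])
def handle(th,z=167,r=55): # clockwise from fin (-x)
    a=np.pi-th; return (r*np.cos(a),-85+r*np.sin(a),z)
def f(p): return np.concatenate([proj(c,W(p,q if q else handle(p[3])))[0]-uv for c,uv,q in obs])
if __name__=="__main__":
    r=least_squares(f,[575,65,.075,-1.8],loss="soft_l1"); p=r.x; print(p,p[2]*57.3); print(f(p).reshape(-1,2).round(1).tolist())
    for n,q in dict(stop=(0,69,70),new=(0,103,70),axis=(0,-85,140),grip=handle(p[3],140),fin=(-76,-85,102)).items(): print(n,W(p,q).round(1))
    for z in(8,):
        for n,uv in dict(tin=S(77,335),beaker=S(327,150),jar=S(640,240),bottle=S(465,120)).items(): print(n,onz(s,uv,z).round())
E
python3 fit.py; python3 -c "
from scipy.spatial.transform import Rotation as R
print(R.from_quat([-2.03067127e-04,  1.82850442e-01,  9.83140438e-01, -7.44599842e-04],scalar_first=True).as_matrix().round(3))"
```

```text
[ 5.76942953e+02  6.65419085e+01  3.97852774e-02 -1.28806955e+00] 2.279696397447479
[[0.6, -0.7], [-0.4, -0.2], [0.5, 1.8], [-0.8, 0.9], [-0.8, -1.6], [0.3, 2.5], [-0.5, 0.7], [0.6, -0.1], [-0.2, 1.5], [0.7, -1.5], [0.1, 0.1], [1.0, -0.2], [0.8, -0.2]]
stop [574.2 135.5  70. ]
new [572.8 169.5  70. ]
axis [580.3 -18.4 140. ]
grip [567.1 -71.8 140. ]
fin [504.4 -21.4 102. ]
tin [448. 150.   8.]
beaker [687. 131.   8.]
jar [678. -80.   8.]
bottle [767.  70.   8.]
[[-0.933  0.36  -0.001]
 [ 0.36   0.933 -0.001]
 [ 0.    -0.002 -1.   ]]
```

The fit is good to about 1–2 px: doser at (577, 66.5) with yaw about 2.3°, and crank at about -1.29 rad. Next I'll move above the stop.

Emit:
{"name": "carry_out", "arguments": {
  "commands": [
    {"tx": 0.0306, "ty": -0.0334, "yaw": 1.95},
    {"tx": 0.0306, "ty": -0.0334, "yaw": 1.95},
    {"tx": 0.0306, "ty": -0.0334, "yaw": 1.95},
    {"tx": 0.0306, "ty": -0.0334, "yaw": 1.95},
    {"tx": 0.0306, "ty": -0.0334, "yaw": 1.95},
    {"tx": 0.0306, "ty": -0.0334, "yaw": 1.95},
    {"tx": 0.0306, "ty": -0.0334, "yaw": 1.95},
    {"tx": 0.0306, "ty": -0.0334, "yaw": 1.95},
    {"tx": 0.0306, "ty": -0.0334, "yaw": 1.95},
    {"tx": 0.0306, "ty": -0.0334, "yaw": 1.95},
    {"tx": 0.0306, "ty": -0.0334, "yaw": 1.95},
    {"tx": 0.0306, "ty": -0.0334, "yaw": 1.95}
  ],
  "gripper": 0.05
}}

```text
invalid input at $.commands[0]: expected keys tx, ty, tz, yaw
```

Emit:
{"name": "carry_out", "arguments": {
  "commands": [
    {"tx": 0},
    {"tx": 0},
    {"tx": 0}
  ]
}}

```text
invalid input at $.commands[0]: expected keys tx, ty, tz, yaw
```

```bash
python3 - <<'E'
from h import *
import json
s=robot.state(); print(s["eef_pos"],s["tcp_rot"],s["joints"],s["time"])
c=robot.get_calibration("wrist"); im=robot.capture("wrist")
json.dump({k:np.array(v).tolist() for k,v in c.items()},open("w1.json","w"))
cv2.imwrite("pics/w1.png",im[:,:,::-1])
E
```

```text
[206.59386031 536.2889983  204.93960276] [-1.60731857e-04  1.82842775e-01  9.83142027e-01 -4.98291864e-04] [ 1.08203045e+00  2.76373575e-01  1.50560967e+00  7.64465790e-06
  1.36065653e+00 -1.21013024e-01] 0.2
```

View pics/w1.png

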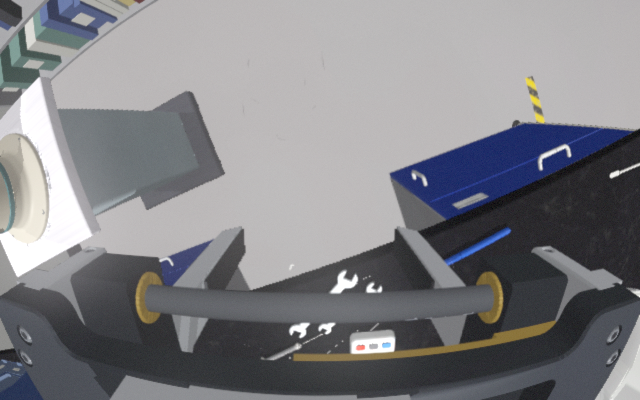

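The wrist picture shows the unmoved start view: fingers at (240,240) and (400,240), worktop below. The moves were refused because every row needs all four keys, so I'll send them again.

Emit:
{"name": "carry_out", "arguments": {
  "commands": [
    {"tx": 0.0306, "ty": -0.0334, "tz": 0, "yaw": 1.95},
    {"tx": 0.0306, "ty": -0.0334, "tz": 0, "yaw": 1.95},
    {"tx": 0.0306, "ty": -0.0334, "tz": 0, "yaw": 1.95},
    {"tx": 0.0306, "ty": -0.0334, "tz": 0, "yaw": 1.95},
    {"tx": 0.0306, "ty": -0.0334, "tz": 0, "yaw": 1.95},
    {"tx": 0.0306, "ty": -0.0334, "tz": 0, "yaw": 1.95},
    {"tx": 0.0306, "ty": -0.0334, "tz": 0, "yaw": 1.95},
    {"tx": 0.0306, "ty": -0.0334, "tz": 0, "yaw": 1.95},
    {"tx": 0.0306, "ty": -0.0334, "tz": 0, "yaw": 1.95},
    {"tx": 0.0306, "ty": -0.0334, "tz": 0, "yaw": 1.95},
    {"tx": 0.0306, "ty": -0.0334, "tz": 0, "yaw": 1.95},
    {"tx": 0.0306, "ty": -0.0334, "tz": 0, "yaw": 1.95}
  ],
  "gripper": 0.05
}}

```text
time: 1.45
eef_pos: [575.0, 134.2, 205.5]
tcp_rot: [0.0, -0.021, 1.0, 0.0]
ft_force: [-0.8, 0.7, -0.5]
opening: 0.535
finger_force: 0.0
```

Emit:
{"name": "carry_out", "arguments": {
  "commands": [
    {"tx": 0, "ty": 0, "tz": 0, "yaw": 0},
    {"tx": 0, "ty": 0, "tz": 0, "yaw": 0},
    {"tx": 0, "ty": 0, "tz": 0, "yaw": 0}
  ]
}}

```text
time: 1.75
eef_pos: [573.0, 136.4, 205.3]
tcp_rot: [-0.001, -0.02, 1.0, 0.0]
ft_force: [0.3, -0.8, -0.1]
opening: 0.532
finger_force: 0.0
```

```bash
python3 - <<'E'
from h import *
import json
s=robot.state(); print(s["eef_pos"],s["tcp_rot"],s["joints"],s["time"])
c=robot.get_calibration("wrist"); im=robot.capture("wrist")
json.dump({k:np.array(v).tolist() for k,v in c.items()},open("w1.json","w"))
cv2.imwrite("pics/w2.png",im[:,:,::-1])
E
```

```text
[573.04267096 136.44938169 205.29042029] [-5.85044945e-04 -2.04278020e-02  9.99791113e-01  3.06229078e-04] [ 1.15191732e-01  2.97794872e-01  1.47375902e+00  7.35025577e-04
  1.37114571e+00 -1.49660922e+00] 1.75
```

View pics/w2.png

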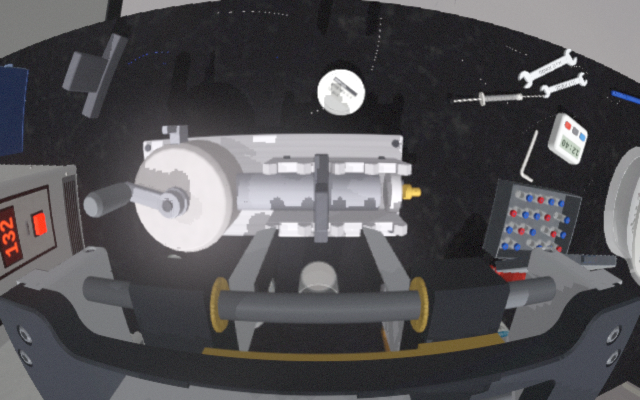

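The wrist view shows the doser from above: drum centre about (186,197), hub (172,204), fin (176,130), stop (322,197), plate corners (145,140) and (403,136), tin (341,91). I'll overlay the model to check the fit.

```bash
python3 - <<'E'
from h import *; from fit import W,handle
import json
c={k:np.array(v) for k,v in json.load(open("w1.json")).items()}
print("cam",ray(c,(319,202.1),True))
p=[576.94,66.54,.0398,-1.288]
im=cv2.imread("pics/w2.png"); z=2.6; x0,y0=70,110
o=cv2.resize(im[110:260,70:375],None,fx=z,fy=z,interpolation=2)
tab=[(x,69+y,130) for x in(-18,18) for y in(-6,6)]; bar=[(x,69+y,86) for x in(-45,45) for y in(-7,7)]
pts=tab+bar+[(-65,-170,8),(-65,170,8),(-76,-85,102),handle(p[3]),handle(p[3],100,69),(-32,86,87),(-32,52,87),(32,52,87)]
for q in pts:
    u=proj(c,W(p,q),True)[0]; print(q,u.round(1)); 
    v=((u-[x0,y0]+.5)*z).astype(int); cv2.circle(o,tuple(map(int,v)),2,(0,0,255),-1)
cv2.imwrite("pics/w2o.png",o)
E
```

```text
cam (array([503.77516498, 133.28847822, 383.33352757]), array([ 0.23821887,  0.01127737, -0.97114602]))
(-18, 63, 130) [310.5 190.7]
(-18, 75, 130) [324.9 190.8]
(18, 63, 130) [310.8 231.5]
(18, 75, 130) [324.6 231.6]
(-45, 62, 86) [310.6 154. ]
(-45, 76, 86) [325.2 154. ]
(45, 62, 86) [311.  242.2]
(45, 76, 86) [324.6 242.2]
(-65, -170, 8) [141.2 139.5]
(-65, 170, 8) [400.1 133.7]
(-76, -85, 102) [161.3 128.2]
(np.float64(-15.347309431426014), np.float64(-137.81533956357814), 167) [ 86.6 204. ]
(np.float64(-19.25389728669809), np.float64(-151.25924417976165), 100) [115.7 185.5]
(-32, 86, 87) [335.5 167.5]
(-32, 52, 87) [300.2 167.5]
(32, 52, 87) [301.  230.6]
```

View pics/w2o.png

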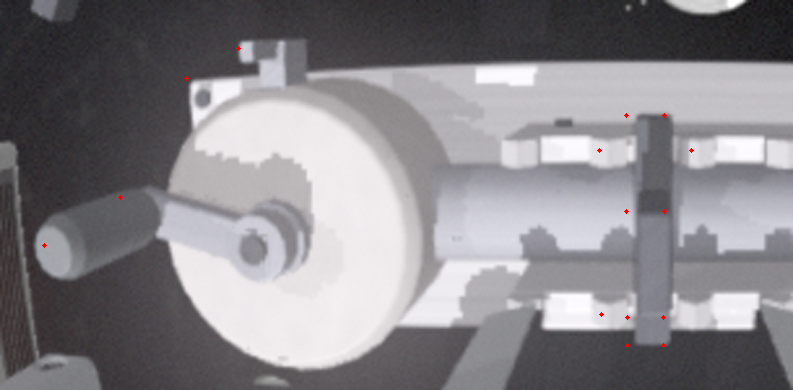

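The wrist view puts the doser about 3 mm farther in +y than the fixed cameras do, and agrees in x. I'll split the difference, descend and grasp.

Emit:
{"name": "carry_out", "arguments": {
  "commands": [
    {"tx": 0.001, "ty": 0.0015, "tz": -0.03, "yaw": 0},
    {"tx": 0, "ty": 0, "tz": -0.03, "yaw": 0},
    {"tx": 0, "ty": 0, "tz": -0.025, "yaw": 0},
    {"tx": 0, "ty": 0, "tz": -0.015, "yaw": 0},
    {"tx": 0, "ty": 0, "tz": -0.01, "yaw": 0},
    {"tx": 0, "ty": 0, "tz": 0, "yaw": 0},
    {"tx": 0, "ty": 0, "tz": 0, "yaw": 0}
  ]
}}

```text
time: 2.5
eef_pos: [575.2, 137.9, 96.2]
tcp_rot: [0.001, -0.021, 1.0, 0.0]
ft_force: [0.5, 0.4, -0.0]
opening: 0.535
finger_force: 0.0
```

Emit:
{"name": "carry_out", "arguments": {
  "commands": [
    {"tx": 0, "ty": 0, "tz": 0, "yaw": 0},
    {"tx": 0, "ty": 0, "tz": 0, "yaw": 0},
    {"tx": 0, "ty": 0, "tz": 0, "yaw": 0},
    {"tx": 0, "ty": 0, "tz": 0, "yaw": 0},
    {"tx": 0, "ty": 0, "tz": 0, "yaw": 0},
    {"tx": 0, "ty": 0, "tz": 0, "yaw": 0},
    {"tx": 0, "ty": 0, "tz": 0, "yaw": 0}
  ],
  "gripper": 0.0
}}

```text
time: 3.2
eef_pos: [575.1, 137.3, 95.6]
tcp_rot: [0.0, -0.02, 1.0, 0.0]
ft_force: [-0.3, 1.1, 2.1]
opening: 0.124
finger_force: 30.0
```

The 12 mm tab is gripped. Next: lift, shift 34 mm along the doser's y, and lower partway.

Emit:
{"name": "carry_out", "arguments": {
  "commands": [
    {"tx": 0, "ty": 0, "tz": 0.006, "yaw": 0},
    {"tx": 0, "ty": 0, "tz": 0.01, "yaw": 0},
    {"tx": 0, "ty": 0, "tz": 0.01, "yaw": 0},
    {"tx": 0, "ty": 0, "tz": 0.004, "yaw": 0},
    {"tx": 0, "ty": 0.005, "tz": 0, "yaw": 0},
    {"tx": -0.0004, "ty": 0.012, "tz": 0, "yaw": 0},
    {"tx": -0.0005, "ty": 0.012, "tz": 0, "yaw": 0},
    {"tx": -0.0005, "ty": 0.005, "tz": 0, "yaw": 0},
    {"tx": 0, "ty": 0, "tz": 0, "yaw": 0},
    {"tx": 0, "ty": 0, "tz": 0, "yaw": 0}
  ]
}}

```text
time: 4.2
eef_pos: [573.3, 171.5, 125.2]
tcp_rot: [-0.0, -0.021, 1.0, -0.0]
ft_force: [0.6, -0.3, -2.8]
opening: 0.124
finger_force: 30.0
```

```bash
python3 - <<'E'
from h import *
s=robot.state(); print(s["eef_pos"],s["ft_force"],s["moment"])
w=robot.capture("wrist"); d=robot.capture("side")
a=cv2.resize(w[140:260,225:425],None,fx=4,fy=4,interpolation=2)
a=a[:, :, ::-1]; b=cv2.resize(d[195:300,285:365],None,fx=3.5,fy=3.5,interpolation=2)[:,:,::-1]
o=np.zeros((480,800,3),np.uint8); o[:]=cv2.resize(a,(800,480)); cv2.imwrite("pics/x1.png",o); cv2.imwrite("pics/x2.png",b)
o=np.zeros((480,800,3),np.uint8); a=cv2.resize(w[150:250,240:400],None,fx=3,fy=3,interpolation=2)[:,:,::-1]
o[:300,:480]=a; o[:b.shape[0],500:500+b.shape[1]]=b; cv2.imwrite("pics/x3.png",o)
E
```

```text
[573.34669291 171.50039174 125.20956258] [ 0.62052119 -0.26030977 -2.77368189] [ 0.01178376 -0.01815671  0.00178261]
```

View pics/x3.png

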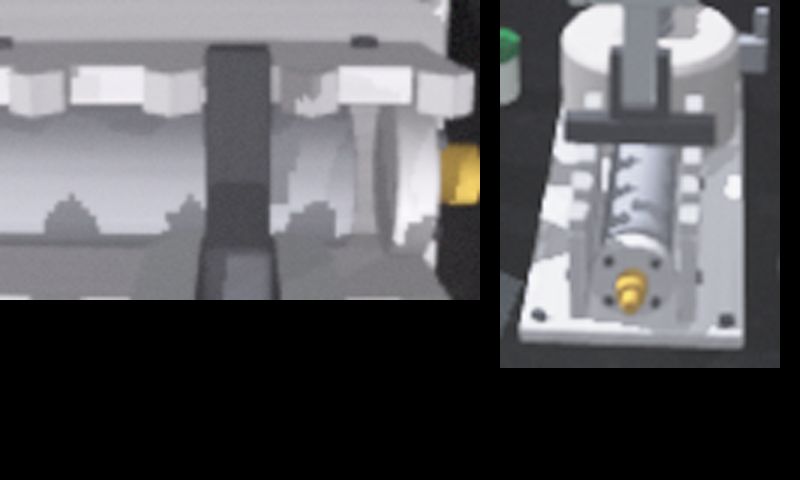

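The bar, at crop x≈238, is midway between the teeth flanking the third notch (172 and 308), so it's well aligned. I'll lower it.

Emit:
{"name": "carry_out", "arguments": {
  "commands": [
    {"tx": 0, "ty": 0, "tz": -0.009, "yaw": 0},
    {"tx": 0, "ty": 0, "tz": -0.009, "yaw": 0},
    {"tx": 0, "ty": 0, "tz": -0.006, "yaw": 0},
    {"tx": 0, "ty": 0, "tz": -0.004, "yaw": 0},
    {"tx": 0, "ty": 0, "tz": -0.001, "yaw": 0},
    {"tx": 0, "ty": 0, "tz": -0.001, "yaw": 0},
    {"tx": 0, "ty": 0, "tz": 0, "yaw": 0},
    {"tx": 0, "ty": 0, "tz": 0, "yaw": 0}
  ]
}}

```text
time: 5.1
eef_pos: [573.8, 171.3, 95.7]
tcp_rot: [0.0, -0.02, 1.0, 0.0]
ft_force: [-0.5, -0.4, -2.2]
opening: 0.126
finger_force: 30.0
```

Emit:
{"name": "carry_out", "arguments": {
  "commands": [
    {"tx": 0, "ty": 0, "tz": -0.0007, "yaw": 0},
    {"tx": 0, "ty": 0, "tz": -0.0008, "yaw": 0},
    {"tx": 0, "ty": 0, "tz": 0, "yaw": 0},
    {"tx": 0, "ty": 0, "tz": 0, "yaw": 0}
  ]
}}

```text
time: 5.5
eef_pos: [573.9, 171.3, 95.6]
tcp_rot: [0.001, -0.02, 1.0, 0.0]
ft_force: [-1.2, -0.3, 6.2]
opening: 0.129
finger_force: 30.0
```

Contact of 6 N at the same height as in the original notch means it's seated. Now release, rise and go over the crank handle.

Emit:
{"name": "carry_out", "arguments": {
  "commands": [
    {"tx": 0, "ty": 0, "tz": 0.0015, "yaw": 0},
    {"tx": 0, "ty": 0, "tz": 0, "yaw": 0},
    {"tx": 0, "ty": 0, "tz": 0, "yaw": 0},
    {"tx": 0, "ty": 0, "tz": 0, "yaw": 0},
    {"tx": 0, "ty": 0, "tz": 0, "yaw": 0},
    {"tx": 0, "ty": 0, "tz": 0.01, "yaw": 0},
    {"tx": 0, "ty": 0, "tz": 0.03, "yaw": 0},
    {"tx": 0, "ty": 0, "tz": 0.04, "yaw": 0},
    {"tx": 0, "ty": 0, "tz": 0.02, "yaw": 0}
  ],
  "gripper": 0.05
}}

```text
time: 6.4
eef_pos: [575.1, 171.6, 199.5]
tcp_rot: [0.003, -0.02, 1.0, 0.0]
ft_force: [0.3, 0.6, -0.8]
opening: 0.53
finger_force: 0.0
```

Emit:
{"name": "carry_out", "arguments": {
  "commands": [
    {"tx": 0, "ty": -0.02, "tz": 0.002, "yaw": 0},
    {"tx": -0.001, "ty": -0.035, "tz": 0, "yaw": 0},
    {"tx": -0.001, "ty": -0.04, "tz": 0, "yaw": 0},
    {"tx": -0.001, "ty": -0.04, "tz": 0, "yaw": 0},
    {"tx": -0.001, "ty": -0.04, "tz": 0, "yaw": 0},
    {"tx": -0.001, "ty": -0.035, "tz": 0, "yaw": 0},
    {"tx": -0.001, "ty": -0.02, "tz": 0, "yaw": 0},
    {"tx": 0, "ty": -0.011, "tz": 0, "yaw": 0},
    {"tx": 0, "ty": 0, "tz": 0, "yaw": 0},
    {"tx": 0, "ty": 0, "tz": 0, "yaw": 0}
  ]
}}

```text
time: 7.4
eef_pos: [567.6, -68.9, 197.7]
tcp_rot: [0.0, -0.02, 1.0, 0.0]
ft_force: [-0.5, 0.5, 0.1]
opening: 0.531
finger_force: 0.0
```

```bash
python3 - <<'E'
from h import *; from fit import W,handle
s=robot.state(); print(s["eef_pos"],s["joints"],s["time"])
c=robot.get_calibration("wrist"); w=robot.capture("wrist"); d=robot.capture("side")
p=[577.5,68.3,.0398,-1.288]
print(ray(c,(319,202.1),True)[0])
for q in [handle(p[3]),handle(p[3],105,69),(-76,-85,102)]: print(proj(c,W(p,q),True)[0])
a=cv2.resize(w[90:290,180:440],None,fx=2,fy=2,interpolation=2)[:,:,::-1]
b=cv2.resize(d[175:300,280:370],None,fx=3,fy=3,interpolation=2)[:,:,::-1]
o=np.zeros((400,800,3),np.uint8); o[:400,:520]=a; o[:b.shape[0],525:525+b.shape[1]]=b; cv2.imwrite("pics/y1.png",o)
E
```

```text
[567.64117967 -68.94995542 197.7179685 ] [-2.43185093e-01  2.75436440e-01  1.52510974e+00  9.57996861e-04
  1.34103552e+00 -1.85489937e+00] 7.4
[498.12042028 -72.16410935 375.66248137]
[317.491707   226.72833329]
[302.76192186 200.76134072]
[377.21127152 137.97970161]
```

View pics/y1.png

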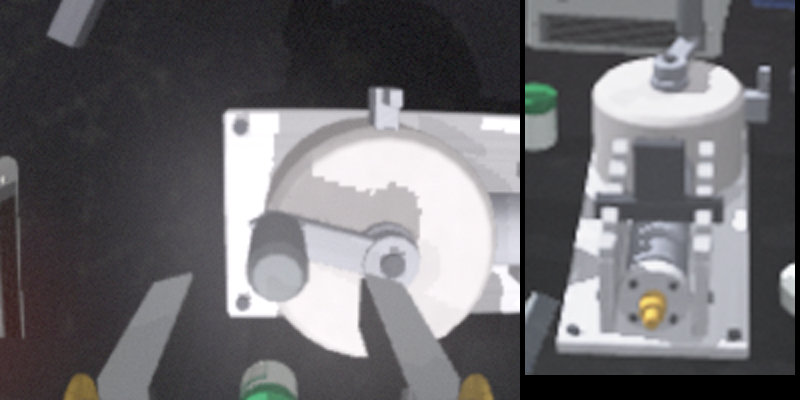

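The handle top at crop (277,277) is px (318,228), within 2 px of the prediction and under the gripper. The fin top at (377,137) also matches. The stop lies level in the third notch. Next I'll descend and grip the handle.

Emit:
{"name": "carry_out", "arguments": {
  "commands": [
    {"tx": 0.0005, "ty": -0.0005, "tz": -0.02, "yaw": 0},
    {"tx": 0, "ty": 0, "tz": -0.02, "yaw": 0},
    {"tx": 0, "ty": 0, "tz": -0.02, "yaw": 0},
    {"tx": 0, "ty": 0, "tz": -0.012, "yaw": 0},
    {"tx": 0, "ty": 0, "tz": -0.003, "yaw": 0},
    {"tx": 0, "ty": 0, "tz": 0, "yaw": 0}
  ]
}}

```text
time: 8.1
eef_pos: [568.2, -69.7, 122.4]
tcp_rot: [-0.0, -0.021, 1.0, 0.0]
ft_force: [-0.6, 0.7, 0.7]
opening: 0.535
finger_force: 0.0
```

Emit:
{"name": "carry_out", "arguments": {
  "commands": [
    {"tx": 0, "ty": 0, "tz": 0, "yaw": 0},
    {"tx": 0, "ty": 0, "tz": 0, "yaw": 0},
    {"tx": 0, "ty": 0, "tz": 0, "yaw": 0},
    {"tx": 0, "ty": 0, "tz": 0, "yaw": 0},
    {"tx": 0, "ty": 0, "tz": 0, "yaw": 0},
    {"tx": 0, "ty": 0, "tz": 0, "yaw": 0}
  ],
  "gripper": 0.0
}}

```text
time: 8.7
eef_pos: [568.4, -69.5, 123.1]
tcp_rot: [0.001, -0.02, 1.0, 0.001]
ft_force: [-0.1, 3.8, 4.2]
opening: 0.251
finger_force: 30.0
```

Handle gripped at 23.6 mm. The first sweep goes part of the way toward the fin, to check the forces and refine the axis.

```bash
cat > rows.py <<'E'
import numpy as np,sys
def pos(th,cx,cy,yaw=2.28,r=55):
    a=np.radians(180+yaw-th); return np.array([cx+r*np.cos(a),cy+r*np.sin(a)])
def rows(cur,ths,cx,cy):
    cur=np.array(cur,float)
    for t in ths:
        d=np.round(pos(t,cx,cy)-cur,1); cur=cur+d; print(t,(d/1000).round(4).tolist())
    print("end",cur.round(1))
E
python3 -c "
from rows import *
rows((568.4,-69.5),[-72,-66,-57,-48,-39,-30,-21,-14,-10],581,-16.6)"
```

```text
-72 [-0.0023, -0.0]
-66 [-0.0055, 0.0018]
-57 [-0.0077, 0.0038]
-48 [-0.007, 0.005]
-39 [-0.0062, 0.006]
-30 [-0.0052, 0.0069]
-21 [-0.004, 0.0077]
-14 [-0.0023, 0.0063]
-10 [-0.0009, 0.0037]
end [527.3 -28.3]
```

Emit:
{"name": "carry_out", "arguments": {
  "commands": [
    {"tx": -0.0023, "ty": 0, "tz": 0, "yaw": 0},
    {"tx": -0.0055, "ty": 0.0018, "tz": 0, "yaw": 0},
    {"tx": -0.0077, "ty": 0.0038, "tz": 0, "yaw": 0},
    {"tx": -0.007, "ty": 0.005, "tz": 0, "yaw": 0},
    {"tx": -0.0062, "ty": 0.006, "tz": 0, "yaw": 0},
    {"tx": -0.0052, "ty": 0.0069, "tz": 0, "yaw": 0}
  ]
}}

```text
time: 9.3
eef_pos: [534.6, -46.9, 123.1]
tcp_rot: [0.001, -0.02, 1.0, -0.001]
ft_force: [4.1, 0.9, 3.6]
opening: 0.251
finger_force: 30.0
```

Emit:
{"name": "carry_out", "arguments": {
  "commands": [
    {"tx": -0.004, "ty": 0.0077, "tz": 0, "yaw": 0},
    {"tx": -0.0023, "ty": 0.0063, "tz": 0, "yaw": 0},
    {"tx": -0.0009, "ty": 0.0037, "tz": 0, "yaw": 0},
    {"tx": 0, "ty": 0, "tz": 0, "yaw": 0},
    {"tx": 0, "ty": 0, "tz": 0, "yaw": 0},
    {"tx": 0, "ty": 0, "tz": 0, "yaw": 0}
  ]
}}

```text
time: 9.9
eef_pos: [526.6, -28.9, 123.1]
tcp_rot: [0.0, -0.021, 1.0, -0.0]
ft_force: [2.0, 1.9, 7.1]
opening: 0.247
finger_force: 30.0
```

```bash
python3 -c "
from rows import *
rows((527.3,-28.3),range(5,351,15),581,-16.6)"
```

```text
5 [-0.0012, 0.0143]
20 [0.0025, 0.0141]
35 [0.0061, 0.013]
50 [0.0093, 0.011]
65 [0.0118, 0.0082]
80 [0.0135, 0.0048]
95 [0.0143, 0.0012]
110 [0.0141, -0.0025]
125 [0.013, -0.0061]
140 [0.011, -0.0093]
155 [0.0082, -0.0118]
170 [0.0048, -0.0135]
185 [0.0012, -0.0143]
200 [-0.0025, -0.0141]
215 [-0.0061, -0.013]
230 [-0.0093, -0.011]
245 [-0.0118, -0.0082]
260 [-0.0135, -0.0048]
275 [-0.0143, -0.0012]
290 [-0.0141, 0.0025]
305 [-0.013, 0.0061]
320 [-0.011, 0.0093]
335 [-0.0082, 0.0118]
350 [-0.0048, 0.0135]
end [527.3 -28.3]
```

Emit:
{"name": "carry_out", "arguments": {
  "commands": [
    {"tx": -0.0012, "ty": 0.0143, "tz": 0, "yaw": 0},
    {"tx": 0.0025, "ty": 0.0141, "tz": 0, "yaw": 0},
    {"tx": 0.0061, "ty": 0.013, "tz": 0, "yaw": 0},
    {"tx": 0.0093, "ty": 0.011, "tz": 0, "yaw": 0},
    {"tx": 0.0118, "ty": 0.0082, "tz": 0, "yaw": 0},
    {"tx": 0.0135, "ty": 0.0048, "tz": 0, "yaw": 0}
  ]
}}

```text
time: 10.5
eef_pos: [566.3, 37.6, 123.1]
tcp_rot: [-0.002, -0.021, 1.0, 0.0]
ft_force: [-2.5, 0.6, 10.0]
opening: 0.247
finger_force: 30.0
```

Emit:
{"name": "carry_out", "arguments": {
  "commands": [
    {"tx": 0.0143, "ty": 0.0012, "tz": 0, "yaw": 0},
    {"tx": 0.0141, "ty": -0.0025, "tz": 0, "yaw": 0},
    {"tx": 0.013, "ty": -0.0061, "tz": 0, "yaw": 0},
    {"tx": 0.011, "ty": -0.0093, "tz": 0, "yaw": 0},
    {"tx": 0.0082, "ty": -0.0118, "tz": 0, "yaw": 0},
    {"tx": 0.0048, "ty": -0.0135, "tz": 0, "yaw": 0}
  ]
}}

```text
time: 11.1
eef_pos: [634.1, -5.4, 123.1]
tcp_rot: [-0.0, -0.021, 1.0, -0.0]
ft_force: [-1.6, 1.3, 9.0]
opening: 0.25
finger_force: 30.0
```

Tracking well with low forces. Continuing, with the tool eased up 1 mm.

Emit:
{"name": "carry_out", "arguments": {
  "commands": [
    {"tx": 0.0012, "ty": -0.0143, "tz": 0.001, "yaw": 0},
    {"tx": -0.0025, "ty": -0.0141, "tz": 0, "yaw": 0},
    {"tx": -0.0061, "ty": -0.013, "tz": 0, "yaw": 0},
    {"tx": -0.0093, "ty": -0.011, "tz": 0, "yaw": 0},
    {"tx": -0.0118, "ty": -0.0082, "tz": 0, "yaw": 0},
    {"tx": -0.0135, "ty": -0.0048, "tz": 0, "yaw": 0}
  ]
}}

```text
time: 11.7
eef_pos: [590.1, -70.0, 123.1]
tcp_rot: [-0.001, -0.02, 1.0, 0.002]
ft_force: [1.0, 7.5, 4.0]
opening: 0.25
finger_force: 30.0
```

Emit:
{"name": "carry_out", "arguments": {
  "commands": [
    {"tx": -0.0143, "ty": -0.0012, "tz": 0, "yaw": 0},
    {"tx": -0.0141, "ty": 0.0025, "tz": 0, "yaw": 0},
    {"tx": -0.013, "ty": 0.0061, "tz": 0, "yaw": 0},
    {"tx": -0.011, "ty": 0.0093, "tz": 0, "yaw": 0},
    {"tx": -0.0082, "ty": 0.0118, "tz": 0, "yaw": 0},
    {"tx": -0.0048, "ty": 0.0135, "tz": 0, "yaw": 0}
  ]
}}

```text
time: 12.3
eef_pos: [526.7, -29.7, 123.2]
tcp_rot: [0.001, -0.02, 1.0, -0.001]
ft_force: [5.0, -0.2, -1.9]
opening: 0.248
finger_force: 30.0
```

Emit:
{"name": "carry_out", "arguments": {
  "commands": [
    {"tx": -0.0012, "ty": 0.0143, "tz": 0, "yaw": 0},
    {"tx": 0.0025, "ty": 0.0141, "tz": 0, "yaw": 0},
    {"tx": 0.0061, "ty": 0.013, "tz": 0, "yaw": 0},
    {"tx": 0.0093, "ty": 0.011, "tz": 0, "yaw": 0},
    {"tx": 0.0118, "ty": 0.0082, "tz": 0, "yaw": 0},
    {"tx": 0.0135, "ty": 0.0048, "tz": 0, "yaw": 0},
    {"tx": 0.0143, "ty": 0.0012, "tz": 0, "yaw": 0},
    {"tx": 0.0141, "ty": -0.0025, "tz": 0, "yaw": 0},
    {"tx": 0.013, "ty": -0.0061, "tz": 0, "yaw": 0},
    {"tx": 0.011, "ty": -0.0093, "tz": 0, "yaw": 0},
    {"tx": 0.0082, "ty": -0.0118, "tz": 0, "yaw": 0},
    {"tx": 0.0048, "ty": -0.0135, "tz": 0, "yaw": 0}
  ]
}}

```text
time: 13.5
eef_pos: [634.4, -6.7, 123.1]
tcp_rot: [-0.001, -0.02, 1.0, 0.0]
ft_force: [-5.0, 1.4, 1.8]
opening: 0.252
finger_force: 30.0
```

Emit:
{"name": "carry_out", "arguments": {
  "commands": [
    {"tx": 0.0012, "ty": -0.0143, "tz": 0, "yaw": 0},
    {"tx": -0.0025, "ty": -0.0141, "tz": 0, "yaw": 0},
    {"tx": -0.0061, "ty": -0.013, "tz": 0, "yaw": 0},
    {"tx": -0.0093, "ty": -0.011, "tz": 0, "yaw": 0},
    {"tx": -0.0118, "ty": -0.0082, "tz": 0, "yaw": 0},
    {"tx": -0.0135, "ty": -0.0048, "tz": 0, "yaw": 0},
    {"tx": -0.0143, "ty": -0.0012, "tz": 0, "yaw": 0},
    {"tx": -0.0141, "ty": 0.0025, "tz": 0, "yaw": 0},
    {"tx": -0.013, "ty": 0.0061, "tz": 0, "yaw": 0},
    {"tx": -0.011, "ty": 0.0093, "tz": 0, "yaw": 0},
    {"tx": -0.0082, "ty": 0.0118, "tz": 0, "yaw": 0},
    {"tx": -0.0048, "ty": 0.0135, "tz": 0, "yaw": 0}
  ]
}}

```text
time: 14.7
eef_pos: [526.7, -29.4, 123.2]
tcp_rot: [0.0, -0.02, 1.0, -0.001]
ft_force: [3.7, -1.3, -7.2]
opening: 0.253
finger_force: 30.0
```

Emit:
{"name": "carry_out", "arguments": {
  "commands": [
    {"tx": -0.0012, "ty": 0.0143, "tz": -0.0005, "yaw": 0},
    {"tx": 0.0025, "ty": 0.0141, "tz": 0, "yaw": 0},
    {"tx": 0.0061, "ty": 0.013, "tz": 0, "yaw": 0},
    {"tx": 0.0093, "ty": 0.011, "tz": 0, "yaw": 0},
    {"tx": 0.0118, "ty": 0.0082, "tz": 0, "yaw": 0},
    {"tx": 0.0135, "ty": 0.0048, "tz": 0, "yaw": 0},
    {"tx": 0.0143, "ty": 0.0012, "tz": 0, "yaw": 0},
    {"tx": 0.0141, "ty": -0.0025, "tz": 0, "yaw": 0},
    {"tx": 0.013, "ty": -0.0061, "tz": 0, "yaw": 0},
    {"tx": 0.011, "ty": -0.0093, "tz": 0, "yaw": 0},
    {"tx": 0.0082, "ty": -0.0118, "tz": 0, "yaw": 0},
    {"tx": 0.0048, "ty": -0.0135, "tz": 0, "yaw": 0}
  ]
}}

```text
time: 15.9
eef_pos: [634.5, -6.8, 123.1]
tcp_rot: [-0.001, -0.02, 1.0, 0.0]
ft_force: [-6.3, 0.3, 6.0]
opening: 0.249
finger_force: 30.0
```

Emit:
{"name": "carry_out", "arguments": {
  "commands": [
    {"tx": 0.0012, "ty": -0.0143, "tz": 0, "yaw": 0},
    {"tx": -0.0025, "ty": -0.0141, "tz": 0, "yaw": 0},
    {"tx": -0.0061, "ty": -0.013, "tz": 0, "yaw": 0},
    {"tx": -0.0093, "ty": -0.011, "tz": 0, "yaw": 0},
    {"tx": -0.0118, "ty": -0.0082, "tz": 0, "yaw": 0},
    {"tx": -0.0135, "ty": -0.0048, "tz": 0, "yaw": 0},
    {"tx": -0.0143, "ty": -0.0012, "tz": 0, "yaw": 0},
    {"tx": -0.0141, "ty": 0.0025, "tz": 0, "yaw": 0},
    {"tx": -0.013, "ty": 0.0061, "tz": 0, "yaw": 0},
    {"tx": -0.011, "ty": 0.0093, "tz": 0, "yaw": 0},
    {"tx": -0.0082, "ty": 0.0118, "tz": 0, "yaw": 0},
    {"tx": 0, "ty": 0, "tz": 0, "yaw": 0}
  ]
}}

```text
time: 17.1
eef_pos: [531.3, -41.2, 123.2]
tcp_rot: [0.0, -0.021, 1.0, 0.0]
ft_force: [1.1, 2.3, -0.9]
opening: 0.246
finger_force: 30.0
```

Emit:
{"name": "carry_out", "arguments": {
  "commands": [
    {"tx": -0.0048, "ty": 0.0135, "tz": 0, "yaw": 0},
    {"tx": 0, "ty": 0, "tz": 0, "yaw": 0},
    {"tx": 0, "ty": 0, "tz": 0, "yaw": 0},
    {"tx": 0, "ty": 0, "tz": 0, "yaw": 0}
  ]
}}

```text
time: 17.5
eef_pos: [526.7, -28.9, 123.1]
tcp_rot: [-0.0, -0.02, 1.0, 0.0]
ft_force: [-2.3, 1.2, 2.9]
opening: 0.246
finger_force: 30.0
```

```bash
python3 - <<'E'
from h import *; from fit import W,handle
s=robot.state(); print(s["eef_pos"],s["ft_force"],s["time"])
c=robot.get_calibration("wrist"); w=robot.capture("wrist"); d=robot.capture("side"); sc=robot.capture("scene")
import json; json.dump({k:np.array(v).tolist() for k,v in c.items()},open("w3.json","w"))
for n,i in dict(w=w,d=d,s=sc).items(): cv2.imwrite(f"pics/f_{n}.png",i[:,:,::-1])
p=[577.5,68.3,.0398]
for n,k in(("scene",0),("side",0),("wrist",1)):
    cc=robot.get_calibration(n)
    for q in [(0,-85,105),(-69,-85,100),(-76,-85,102),handle(-10/57.3,100,69)]: print(n,np.round(q,0),proj(cc,W(p,q),k)[0].round(1))
E
```

```text
[526.69159377 -28.91471992 123.1371074 ] [-2.2811272   1.16014075  2.85154153] 17.5
scene [  0 -85 105] [344.9 214.3]
scene [-69 -85 100] [331.9 231.7]
scene [-76 -85 102] [330.5 232.4]
scene [-68. -97. 100.] [337.8 232.8]
side [  0 -85 105] [328.  196.1]
side [-69 -85 100] [356.7 198.6]
side [-76 -85 102] [359.6 197.9]
side [-68. -97. 100.] [356.2 196.6]
wrist [  0 -85 105] [333.1 301.9]
wrist [-69 -85 100] [334.5 210.1]
wrist [-76 -85 102] [334.8 200.7]
wrist [-68. -97. 100.] [316.7 211.6]
```

```bash
python3 - <<'E'
import cv2,numpy as np
w=cv2.imread("pics/f_w.png"); s=cv2.imread("pics/f_s.png")
o=np.zeros((480,800,3),np.uint8)
o[:480,:400]=cv2.resize(w[190:310,285:385],None,fx=4,fy=4,interpolation=2)
o[:480,400:]=cv2.resize(s[195:255,315:365],None,fx=8,fy=8,interpolation=2)
cv2.imwrite("pics/z.png",o)
E
```

```text
(no output)
```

View pics/z.png

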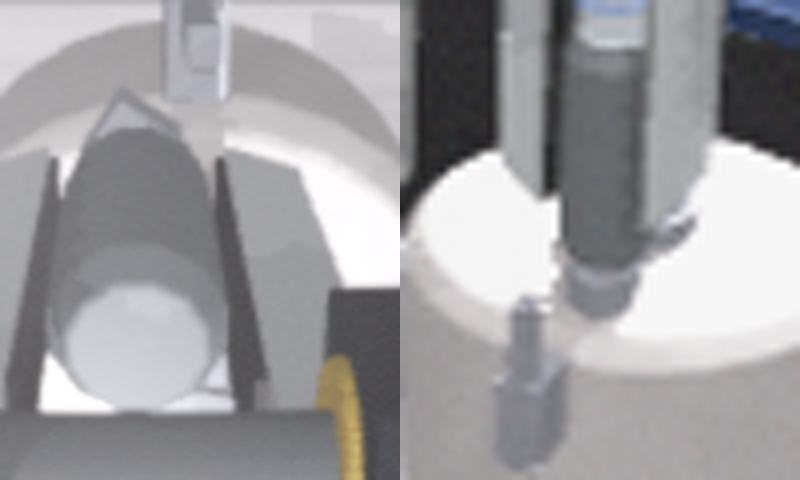

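The nose tip is at crop (122,90), px (315.5,212.5), and the fin centre at px (335.5,201). That's about 20 px × 0.67 mm, so roughly 11° short, in line with the planned 10°. I'll make the final small advance.

Emit:
{"name": "carry_out", "arguments": {
  "commands": [
    {"tx": -0.0006, "ty": 0.003, "tz": 0, "yaw": 0},
    {"tx": -0.0004, "ty": 0.004, "tz": 0, "yaw": 0},
    {"tx": -0.0002, "ty": 0.003, "tz": 0, "yaw": 0},
    {"tx": 0, "ty": 0, "tz": 0, "yaw": 0},
    {"tx": 0, "ty": 0, "tz": 0, "yaw": 0},
    {"tx": 0, "ty": 0, "tz": 0, "yaw": 0}
  ]
}}

```text
time: 18.25
eef_pos: [525.2, -18.6, 123.1]
tcp_rot: [-0.0, -0.02, 1.0, 0.0]
ft_force: [-3.4, 0.3, 6.1]
opening: 0.252
finger_force: 30.0
```

```bash
cat > nose.py <<'E'
from h import *
from fit import W,handle
# nose: dark handle vs nose; match rotated nose template from f_w around the tip; fin by template as well
import json
f=cv2.imread("pics/f_w.png"); c0={k:np.array(v) for k,v in json.load(open("w3.json")).items()}
st=robot.state(); print(st["eef_pos"],st["ft_force"],st["time"])
c=robot.get_calibration("wrist"); w=robot.capture("wrist")[:,:,::-1].copy(); cv2.imwrite("pics/f_w2.png",w)
def loc(t,x0,y0):
    r=cv2.matchTemplate(w,t,cv2.TM_CCOEFF_NORMED)[150:240,260:400]; _,v,_,m=cv2.minMaxLoc(r)
    return np.array([m[0]+260-x0,m[1]+150-y0]),round(v,3)
print("fin shift",loc(f[180:217,322:346],322,180))
p=[577.5,68.3,.0398]
print("fin pred",proj(c0,W(p,(-76,-85,102)),1),proj(c,W(p,(-76,-85,102)),1))
for dth in range(-3,4):
    P=lambda t:[W(p,handle(np.radians(t),100,r)) for r in (69,62)]
nt=f[208:224,305:332]
for a in (0,-8,-11,-14,8,11,14):
    M=cv2.getRotationMatrix2D((315.5,212.5),a,1); g=cv2.warpAffine(f,M,(640,400)); print("nose",a,loc(g[208:222,306:326],306,208))
E
python3 nose.py
```

```text
[525.2021453  -18.58657425 123.07991641] [-3.38826286  0.27545659  6.10827432] 18.25
fin shift (array([-14,   1]), 0.947)
fin pred [[334.37161484 200.77076432]] [[318.67453856 202.3235628 ]]
nose 0 (array([ 2, -1]), 0.65)
nose -8 (array([3, 0]), 0.708)
nose -11 (array([4, 0]), 0.72)
nose -14 (array([4, 0]), 0.677)
nose 8 (array([62, 26]), 0.621)
nose 11 (array([62, 26]), 0.606)
nose 14 (array([63, 27]), 0.57)
```

```bash
python3 -c "
import cv2
g=cv2.cvtColor(cv2.imread('pics/f_w2.png'),6)
print('     ',*range(305,338))
for r in range(190,222,1): print(r,*g[r,305:338])"
```

```text
305 306 307 308 309 310 311 312 313 314 315 316 317 318 319 320 321 322 323 324 325 326 327 328 329 330 331 332 333 334 335 336 337
190 153 156 155 155 156 156 152 139 138 139 139 139 136 134 135 133 135 133 135 138 140 138 137 136 149 151 151 153 153 153 155 151 152
191 188 189 186 186 187 187 182 158 159 160 157 149 137 136 135 136 138 134 137 154 161 160 157 161 182 185 188 184 186 185 187 184 186
192 203 202 202 205 204 204 198 169 172 173 165 157 137 136 137 135 134 131 140 164 174 175 173 177 197 203 202 204 204 203 204 203 203
193 214 213 213 214 213 213 208 175 173 174 169 151 138 137 136 134 134 135 138 155 169 174 175 184 208 214 214 214 213 214 212 214 213
194 216 215 216 215 216 217 209 175 173 177 166 145 138 138 137 137 135 133 137 150 161 164 169 188 210 216 215 216 216 216 215 216 215
195 216 216 216 214 214 214 209 177 174 177 166 147 138 137 137 137 135 137 140 145 158 163 168 183 209 214 215 215 217 217 218 217 216
196 208 204 202 201 196 195 186 170 175 177 168 146 140 139 139 138 138 137 140 145 157 161 165 172 192 195 199 204 208 209 214 216 215
197 187 181 179 
[... 2683 characters left out ...]
 179 176 175 175 176
217 196 197 198 200 200 197 192 167 149 143 149 163 178 181 179 175 167 150 140 141 159 173 184 192 196 195 189 185 182 183 180 181 181
218 200 200 202 200 199 191 173 149 144 149 164 175 180 179 179 179 176 169 152 142 146 157 175 186 189 188 186 186 184 184 183 181 184
219 202 202 200 199 192 174 153 143 153 163 175 179 181 177 178 177 178 175 166 150 143 146 160 173 182 183 183 184 185 184 186 183 185
220 201 202 202 193 175 153 143 149 161 175 180 180 180 177 175 172 171 172 175 163 152 143 144 156 171 179 184 186 183 185 185 184 185
221 203 202 195 177 155 145 146 157 164 170 169 167 168 166 158 152 152 158 168 169 159 152 141 140 152 172 182 185 184 187 186 186 186
```

The nose tip is at column 318.8 and the fin centre at 319.9, so it's about 0.6° short and lined up. Release and rise.

Emit:
{"name": "carry_out", "arguments": {
  "commands": [
    {"tx": 0, "ty": 0, "tz": 0, "yaw": 0},
    {"tx": 0, "ty": 0, "tz": 0, "yaw": 0},
    {"tx": 0, "ty": 0, "tz": 0, "yaw": 0},
    {"tx": 0, "ty": 0, "tz": 0, "yaw": 0},
    {"tx": 0, "ty": 0, "tz": 0, "yaw": 0},
    {"tx": 0, "ty": 0, "tz": 0.01, "yaw": 0},
    {"tx": 0, "ty": 0, "tz": 0.02, "yaw": 0},
    {"tx": 0, "ty": 0, "tz": 0.03, "yaw": 0},
    {"tx": 0, "ty": 0, "tz": 0.03, "yaw": 0},
    {"tx": 0, "ty": 0, "tz": 0.01, "yaw": 0},
    {"tx": 0, "ty": 0, "tz": 0, "yaw": 0},
    {"tx": 0, "ty": 0, "tz": 0, "yaw": 0}
  ],
  "gripper": 0.05
}}

```text
time: 19.5
eef_pos: [525.1, -18.9, 222.1]
tcp_rot: [-0.001, -0.02, 1.0, 0.0]
ft_force: [0.2, -0.3, -0.1]
opening: 0.535
finger_force: 0.0
```

```bash
python3 - <<'E'
from h import *
from fit import W,handle
st=robot.state(); print(st["eef_pos"],st["ft_force"],st["time"])
a=cv2.imread("pics/f_w2.png"); c=robot.get_calibration("wrist"); w=robot.capture("wrist")[:,:,::-1].copy(); cv2.imwrite("pics/f_w3.png",w)
p=[577.5,68.3,.0398]
for q in [(-76,-85,102),(-69,-85,100),(-55,-85,167)]: print(proj(c,W(p,q),1)[0].round(1))
u=proj(c,W(p,(-69,-85,100)),1)[0].round().astype(int); g=cv2.cvtColor(w,6)
for r in range(u[1]-14,u[1]+9): print(r,*g[r,u[0]-11:u[0]+12])
print(u[0]-11)
E
```

```text
[525.09413264 -18.91995054 222.09377339] [ 0.16670133 -0.2890208  -0.09937385] 19.5
[319.  178.2]
[319.  184.9]
[319.1 218.1]
171 70 66 68 69 68 72 100 120 135 133 127 126 125 126 127 130 133 109 75 60 62 57 58
172 71 71 65 68 63 76 125 154 159 153 135 129 128 128 134 161 161 133 85 67 62 60 61
173 70 71 70 70 72 80 134 160 161 150 134 127 126 127 133 158 164 137 91 70 62 67 65
174 98 96 97 98 97 103 137 163 162 145 134 130 132 131 132 148 159 137 109 94 91 92 95
175 149 147 148 152 149 150 157 164 163 148 148 148 149 149 152 147 153 145 140 145 144 146 142
176 188 189 188 189 187 187 176 167 164 154 168 170 172 170 169 152 153 157 171 187 185 184 185
177 203 203 204 203 201 203 185 169 165 156 168 172 172 172 163 147 155 167 185 200 203 203 203
178 206 205 205 203 204 203 186 168 165 158 172 172 169 168 164 148 155 167 188 202 204 205 205
179 197 193 193 191 185 180 172 167 165 157 168 171 166 167 162 149 152 162 174 183 185 189 196
180 177 171 169 169 163 157 163 166 167 156 166 167 168 168 163 147 152 154 158 162 163 170 177
181 158 154 155 153 155 153 160 167 166 159 165 168 167 
[... 495 characters left out ...]
 157 149 149 150 148 149
187 157 157 155 157 155 156 160 164 161 154 154 156 154 155 161 169 171 157 145 148 147 149 151
188 158 157 158 157 157 162 159 159 154 151 167 169 165 153 152 167 170 157 149 154 152 151 151
189 162 164 166 170 172 171 162 154 156 165 172 169 166 161 152 152 163 160 157 164 165 160 157
190 178 180 185 183 182 171 159 150 155 162 155 155 152 153 154 149 146 156 167 178 179 172 168
191 189 189 191 189 177 157 142 135 140 140 135 131 132 135 137 136 131 143 162 177 178 177 173
192 192 192 189 178 160 137 122 120 117 119 117 119 118 118 118 116 122 126 144 159 173 176 176
193 191 191 183 160 134 122 118 116 118 117 118 117 116 118 116 116 117 118 123 140 164 174 176
308
```

```bash
python3 -c "
from plant import robot
print(robot.job_done())"
```

```text
the job is handed in; nothing more can be done
None
```

The stroke stop is seated in the third notch. The crank went clockwise to the fin and three full turns more, stopping with its nose at the fin (about 1° short, no overrun). The job was handed in at about 19.6 s, and the verdict was not shown.

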